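# Swing a brittle glass staining rail into line against its post

## Robot

A 7-joint arm with a two-finger parallel gripper is mounted at the origin on a cart in front of the work surface, level with it; the furniture and walls round the work are solid. World frame = base frame: x ahead of the robot, y to its left, z up, the work surface at z = 0. Lengths are in m, angles in rad, forces in N, time in s.
With the tool pointing down it reaches from about 0.4 to 0.9 m from the base axis. Payload 5.6 kg.
Tool frame: the origin (TCP) lies midway between the tips of the shut fingers; the grasp point (between the pads) lies 19 mm behind it; y points along the fingers, z is the direction in which the jaws open and shut, and the axes are right-handed (so a half turn about y gives the same grasp; the last joint's range is limited). The gripper opens to 92 mm and grips with 3 to 60 N. Pads are 20 mm wide; open, the fingers measure 128 mm over their backs; the gripper's body (75 mm by 189 mm) begins 69 mm behind the grasp point.
Start: joints at [1.225, 0.468, -0.012, 1.603, 0.006, 1.071, -0.056], TCP at [0.194, -0.62, 0.185] pointing down, gripper open.
Joint ranges: [-2.53, 2.53], [-0.31, 2.02], [-1.57, 1.55], [0.28, 2.44], [-1.29, 4.43], [0.15, 1.84], [-2.92, 2.92]. Speed limits (rad/s): [2.57, 2.57, 3.14, 3.14, 3.14, 3.14, 3.14].

## Interface

Orientations are given as a 3x3 rotation matrix whose columns are the frame's x, y, z axes.
In Python, from station import env, effector, solver, viewer, workorder, search_frame, tip_of gives the robot as it stands. Calls block until the motion is done:
- env.reach(position, orientation): joint-space move of the TCP to a pose.
- env.movel(position, frame=None, rate=0.15): straight line of the TCP; frame=None keeps the orientation; rate is the mean speed in m/s.
- env.goto_joints(angles): joint-space move.
- effector.release() and effector.grasp(squeeze=None): open the fingers fully, or close them until they stop; squeeze is the grip in N (None keeps the last).
- env.pause(seconds).
- solver.inverse_kinematics(position, orientation): joint angles nearest the present ones, or None.
- env.sense(): the state.
- viewer.read_camera(name): name is "side" or "top" or "wrist"; returns (picture, depth): 420x560x3 uint8, red, green, blue; 420x560 float32, m along the optical axis (not along the pixel's ray), 0 where there is no reading.
- viewer.camera_info(name): a dict with "intrinsics" (3x3 intrinsics, pixels), "eye" and "rotation" of the camera in the world; the wrist camera has in their place "T_tool_cam" (4x4, takes a point from camera to tool coordinates, whose origin is the TCP and whose axes are the tool frame's). Camera axes: x right, y up, looking along -z (the intrinsics and any distortion apply to the point x, -y, -z); pixel columns grow to the right and rows downward; lengths in m; the calibration is good to about 2 mm. A picture is of the moment at which its call begins: read the wrist's pose just before it. camera_info takes no time and is no camera call.
A pose or a line that the arm cannot do raises env.PlanningError and nothing moves.
- workorder.finish_job(): hands the job in, once; it reports no verdict.
Trained networks look in the newest picture that a camera, given by its name, has taken for a name from the list of things; names that differ only in an ending like _2 or _b are one class to them, and where a whole thing is asked for, a point or a joint stands for the part that bears it (a point fixed in the world has none). Each returns a list of dicts, best first, with "score" (0 to 1); they miss things now and then, are a little off and sometimes report something else, mostly with a low value. They report only what shows in the picture. A call takes as long as a camera call. They do not tell look-alikes from the thing itself.
- search_frame(camera, name): "at" ([x, y, z] in m, in world coordinates, good to about 4 mm: the middle of the surface that is visible of it).
- tip_of(camera, name): "at" ([x, y, z] in m, in world coordinates, good to about 4 mm: a listed point, or the origin of a listed thing).
The state is a dict: "t": time; "joint_positions": joint angles; "joint_velocities": joint speeds; "tau": joint torques, N m; "ee_pos": TCP position; "tcp_rot": TCP orientation; "wrist_force": force on the tool from outside, world axes, zero at the start; "moment": the same for the moment, N m; "gripper_width": finger opening in m.
Only numpy, scipy, OpenCV 4.12 (cv2) and the standard library are available. Lean on these libraries where they do the work, as an engineer would, in place of code of your own. Each camera call takes 0.05 s, during which the arm holds its last target.

## Task

The loose white glass rail on the grey staining board lies askew. With light sideways pushes swing its near (toe) end towards the fixed rail, letting its far (heel) end pivot against the steel post there, until it lies parallel to the fixed rail and touches the steel stop peg or stands just short of it. The glass is brittle: keep every push or squeeze on it under 15 N, also against the post and peg, keep it flat on the board, and leave the dropper bottle and the small coverslip box on the board where they stand.

Things in the scene. Friction and masses are not known exactly. Their poses are not given: they have to be found in the camera images.
- board: Fixed grey plastic staining board, 300 (x) x 250 (y) x 6 mm, with a 3 mm high, 4 mm wide rim. Origin: centre of its underside; x points along the rails, away from the robot (yaw within 0.4 rad), y left, z up. A fixed white rail (240 x 24 x 20 mm high, along x, two steel clips) is centred at x = +5, y = -100 mm. The loose rail belongs parallel to it on the line board y = -45 mm.
- rail: Loose bar of opal white glass, 240 x 24 mm, 20 mm high, 0.2 to 0.39 kg, flat on the board, sliding friction 1 to 4 N. Origin: centre line of the underside, 20 mm from the heel end; x points along it to the heel (it covers x = -220 to +20 mm), z up. At the start its heel is a few mm right of the post, its yaw less the board's is -0.38 to -0.65 (toe swung left); in line it is 0. Breaks above 15 N.
- rail_heel (a point): Point on the rail's centre line, 20 mm from its heel (far) end, at half height (10 mm above its underside). In line it lies at board x about +105 mm, y = -45 mm; here the post stands beside it.
- rail_toe (a point): Centre of the rail's toe (near) end face, at half height; 220 mm from rail_heel. In line it lies at board y = -45 mm.
- post (a point): The pivot post: fixed upright steel pin, 16 mm diameter, its top 26 mm above the board; the point is on its axis, 13 mm above the board. It stands at board x = +105, y = -24 mm, so the rail's left (board +y) side bears against it while the toe is pushed to the right.
- stop (a point): The stop peg: same steel pin at board x = -85, y = -66 mm, on the other (right, -y) side of the rail's line, opposite the rail 190 mm from the heel point. It is rigid; a rail in line has about 1 mm clearance to post and peg.
- dropper_1: Amber dropper bottle with a black bulb, 39 mm wide, 116 mm high, loose on the far left corner of the board (about board x = +114, y = +89 mm). Origin: centre of its underside. Bystander: leave it alone.
- coverslip_box: Clear plastic box of cover glasses, 28 x 28 x 25 mm high, loose on the board beside the dropper bottle (about board x = +123, y = +32 mm). Origin: centre of its underside. Bystander: leave it alone.
Not all that is in view belongs to the job. Of the things that look like the rail, the larger one is meant.

How it is judged:
At the end, for the whole second after the job is handed in: The rail lies flat and still on the board, parallel to the fixed rail within 0.055 rad (3 degrees), its toe centred on the line board y = -45 mm within 11 mm, its heel point within 10 mm of that line and within 40 mm of the post's axis (angle between the x axis of rail and the x axis of board, either way round below 0.055 rad and y of rail_toe in the frame of board between -0.057 and -0.034 m and y of rail_heel in the frame of board between -0.055 and -0.035 m and horizontal distance between rail_heel and post below 0.04 m and angle between rail's own z axis and vertical below 0.05 rad and height (world z) of rail below 0.009 m and linear speed of rail below 0.01 m/s and angular speed of rail below 0.05 rad/s); the robot touches nothing.
It fails at once if the fingers or another part of the arm press or squeeze the glass rail with more than 15 N (contact force between any of the fingers, the arm and rail above 15 N).
It fails at once if the rail is pressed on the board, post or peg with more than 20 N (15 N and its own weight) (contact force between rail and board above 20 N).
It fails at once if the heel leaves the post: it moves more than 35 mm (distance of rail_heel from where it was at the start of the episode above 0.035 m).
It fails at once if the rail is lifted or tipped (angle between rail's own z axis and vertical above 0.25 rad or height (world z) of rail above 0.025 m).
It fails at once if the dropper bottle or the coverslip box is moved or knocked over (distance of any of dropper_1, coverslip_box from where it was at the start of the episode above 0.02 m or angle between dropper_1's own z axis and vertical above 0.3 rad).
It also fails if it takes over 40 s, if anything falls off the work surface, if the arm or the gripper's body presses on something with over 40 N, if the wrist force passes 120 N, or if a joint passes its speed limit or range.

## Working session

There is one attempt and no reset: what is moved stays moved. The work goes in short steps, each a Python script; the robot and the scene stay as the last script left them, time stands still between calls to the robot, and variables do not carry over. Pictures are saved under pics/ and viewed, and the job is handed in when it is done.

```bash
ls; mkdir -p pics; python3 - <<'E'
from station import *
import cv2,numpy as np
s=env.sense();print(s['t'],s['ee_pos'],s['tcp_rot'],s['wrist_force'],s['gripper_width'])
for n in ("top","side"):
    p,d=viewer.read_camera(n);cv2.imwrite(f"pics/{n}0.png",p[:,:,::-1]);np.save(f"pics/{n}0_d.npy",d)
    print(n,viewer.camera_info(n))
    for k in ("rail","board"):
        print(k,search_frame(n,k))
    for k in ("rail","rail_heel","rail_toe","post","stop","board","dropper_1","coverslip_box"):
        print(k,tip_of(n,k))
E
```

```text
pics
0.0 [ 0.19354646 -0.61983971  0.18424087] [[-9.54519229e-01 -6.79086310e-04  2.98148586e-01]
 [-2.98149317e-01  1.64017805e-03 -9.54517834e-01]
 [ 1.59183226e-04 -9.99998424e-01 -1.76805061e-03]] [-0.50531927 -1.03391435 -0.48505748] 0.09230714398660285
top {'intrinsics': array([[532.40532404,   0.        , 289.97330763],
       [  0.        , 532.40532404, 208.97950496],
       [  0.        ,   0.        ,   1.        ]]), 'eye': array([0.53315345, 0.05138876, 0.9301992 ]), 'rotation': array([[ 0.00683093,  0.99781116, -0.0657741 ],
       [-0.99994756,  0.0063141 , -0.00806231],
       [-0.00762936,  0.06582572,  0.99780197]])}
rail [{'at': [0.6308, -0.1666, 0.0121], 'score': 0.87}, {'at': [0.6026, 0.0995, 0.0285], 'score': 0.79}]
board [{'at': [0.5708, 0.0948, 0.0104], 'score': 0.63}]
rail [{'at': [0.6937, 0.0521, 0.0066], 'score': 0.89}, {'at': [0.6234, -0.0971, -0.0016], 'score': 0.75}]
rail_heel [{'at': [0.699, 0.0494, 0.0208], 'score': 0.91}, {'at': [0.6226, -0.0983, 0.0104], 'score': 0.87}]
rail_toe [{'at': [0.4964, 0.1526, 0.0188], 'score': 0.88}, {'at': [0.6401, -0.253
[... 863 characters left out ...]
at': [0.5617, 0.1253, 0.0104], 'score': 0.73}]
rail [{'at': [0.626, -0.0949, -0.0012], 'score': 0.71}, {'at': [0.694, 0.0505, 0.0032], 'score': 0.63}, {'at': [0.6979, 0.0477, 0.0167], 'score': 0.57}]
rail_heel [{'at': [0.6211, -0.0927, 0.01], 'score': 0.77}, {'at': [0.6941, 0.0529, 0.0148], 'score': 0.58}]
rail_toe [{'at': [0.5014, 0.1583, 0.0169], 'score': 0.85}, {'at': [0.6865, 0.1911, 0.0068], 'score': 0.31}]
post [{'at': [0.69, 0.0825, 0.0206], 'score': 0.68}]
stop [{'at': [0.5018, 0.0222, 0.0174], 'score': 0.97}]
board [{'at': [0.5834, 0.1009, 0.0021], 'score': 0.9}]
dropper_1 [{'at': [0.6877, 0.1945, 0.0085], 'score': 0.55}]
coverslip_box [{'at': [0.7037, 0.14, 0.0073], 'score': 0.52}]
```

View pics/top0.png

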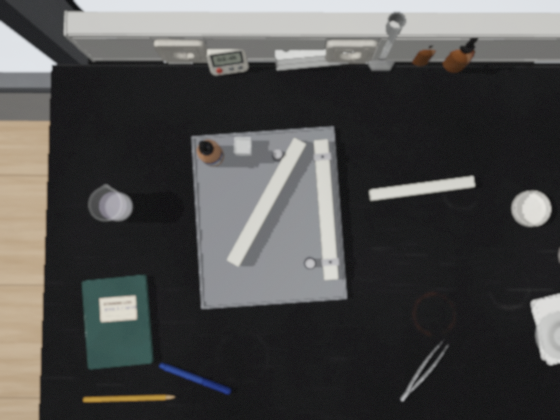

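View pics/side0.png

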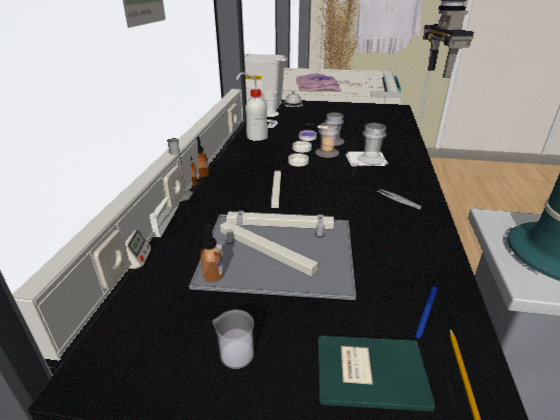

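The top view shows three rail-like things. The loose rail is on the board at about (267,202), running from heel (299,142) to toe (235,263). The fixed rail with two clips is at (326,209), and a shorter bar lies off the board at (422,188). I choose the one at (267,202). The post is at (278,155) and the peg at (310,263). Next I'll take a close crop and fit the geometry.

```bash
cat > h.py <<'E'
from station import *
import cv2,numpy as np
def deproj(name,d):
    c=viewer.camera_info(name);K=c['intrinsics']
    v,u=np.mgrid[0:420,0:560]
    X=np.stack([(u-K[0,2])/K[0,0]*d,-(v-K[1,2])/K[1,1]*d,-d],-1)
    return X@c['rotation'].T+c['eye']
def proj(name,P):
    c=viewer.camera_info(name);K=c['intrinsics']
    q=(np.atleast_2d(P)-c['eye'])@c['rotation']
    return np.stack([K[0,2]+K[0,0]*q[:,0]/-q[:,2],K[1,2]+K[1,1]*q[:,1]/q[:,2]],-1)
def bars(p,d,zmin=0.012,zmax=0.04):
    W=deproj("top",d);g=p.min(2)
    m=((g>150)&(W[...,2]>zmin)&(W[...,2]<zmax)&(d>0)).astype(np.uint8)
    m=cv2.morphologyEx(m,cv2.MORPH_OPEN,np.ones((3,3),np.uint8))
    n,l,st,_=cv2.connectedComponentsWithStats(m)
    out=[]
    for i in range(1,n):
        if st[i,4]<300: continue
        pts=W[l==i]
        r=cv2.minAreaRect((pts[:,:2]*1000).astype(np.float32))
        b=cv2.boxPoints(r)
        e=[b[1]-b[0],b[2]-b[1]];e=max(e,key=np.linalg.norm)
        a=np.arctan2(e[1],e[0]);a=(a+np.pi/2)%np.pi-np.pi/2
        out.append(dict(c=np.array(r[0])/1000,size=sorted(r[1]),yaw=a,z=np.median(pts[:,2]),n=st[i,4]))
    return out
E
python3 - <<'E'
from h import *
p=cv2.imread("pics/top0.png")[:,:,::-1];d=np.load("pics/top0_d.npy")
for b in bars(p,d):print(b)
W=deproj("top",d)
for q in [(230,230),(195,140),(270,290),(120,250),(310,262),(278,155)]:print(q,W[q[1],q[0]])
# board mask via depth
m=((W[...,2]>0.003)&(W[...,2]<0.013)&(d>0)).astype(np.uint8)
m=cv2.morphologyEx(m,cv2.MORPH_OPEN,np.ones((5,5),np.uint8))
n,l,st,_=cv2.connectedComponentsWithStats(m);i=1+np.argmax(st[1:,4]);
print(st[i],cv2.minAreaRect((W[l==i][:,:2]*1000).astype(np.float32)))
c=cv2.resize(p[110:320,180:360][:,:,::-1],None,fx=2.8,fy=2.8,interpolation=cv2.INTER_CUBIC);cv2.imwrite("pics/crop0.png",c)
E
```

```text
{'c': array([0.60662354, 0.10011525]), 'size': [24.385347366333008, 240.00579833984375], 'yaw': np.float32(-0.49300444), 'z': np.float64(0.02565988093664251), 'n': np.int32(2009)}
{'c': array([ 0.59447461, -0.00154098]), 'size': [26.553281784057617, 239.92904663085938], 'yaw': np.float32(0.07693362), 'z': np.float64(0.025665396413444008), 'n': np.int32(2026)}
{'c': array([ 0.63581769, -0.19592885]), 'size': [17.189640045166016, 83.49944305419922], 'yaw': np.float32(-1.4254799), 'z': np.float64(0.014397039831674674), 'n': np.int32(410)}
{'c': array([ 0.62485699, -0.11521767]), 'size': [17.255754470825195, 73.91036987304688], 'yaw': np.float32(-1.4279748), 'z': np.float64(0.014814196412994363), 'n': np.int32(382)}
{'c': array([ 0.38402609, -0.3804498 ]), 'size': [35.91104507446289, 72.68563079833984], 'yaw': np.float32(-0.01541698), 'z': np.float64(0.01659893598008466), 'n': np.int32(593)}
(230, 230) [0.5568222  0.16271614 0.00638429]
(195, 140) [0.7140896  0.22618498 0.008023  ]
(270, 290) [0.45382708 0.09238532 0.0043746 ]
(120, 250) [ 0.52078577  0.35562409 -0.00111974]
(310, 262) [0.50332011 0.02438116 0.03115963]
(278, 155) [0.68411093 0.07961899 0.03329056]
[  193   131   136   177 13089] ((580.23193359375, 112.68148040771484), (299.1938781738281, 220.57826232910156), 4.375529766082764)
```

```bash
sleep 1
```

```text
(no output)
```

View pics/crop0.png

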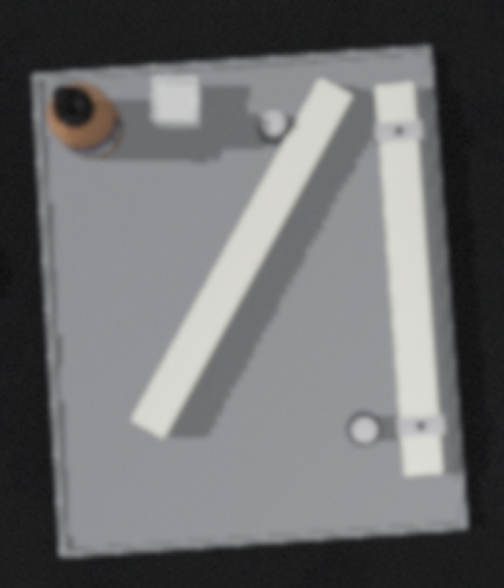

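The crop confirms the choice: a 240 x 24 mm loose bar about 0.57 rad askew, with its heel about 3 mm right of the post. Next I'll check what stands in the travel path and whether IK solves for the push poses.

```bash
cat >> h.py <<'E'
BY=0.0767; BO=np.array([0.5818,0.0978])
Rb=np.array([[np.cos(BY),-np.sin(BY)],[np.sin(BY),np.cos(BY)]])
def w2b(p): return Rb.T@(np.asarray(p)[:2]-BO)
POST=BO+Rb@np.array([.105,-.024]); STOP=BO+Rb@np.array([-.085,-.066])
def un(th): return np.array([np.cos(th),np.sin(th)]),np.array([-np.sin(th),np.cos(th)])
TH0=-0.493; T0=0.0194
def pushpose(th,w,s=-0.195,z=0.013):
    """tool beside the rail's left face, rail at yaw th bearing on post; w = tool axis to face"""
    u,n=un(th); t=T0-0.015*(th-TH0)
    h=POST-0.020*n+t*u
    p=h+s*u+(0.012+w)*n
    R=np.array([[-n[0],0,u[0]],[-n[1],0,u[1]],[0,-1,0]],float)  # x=-n, y=down, z=x cross y
    R[:,2]=np.cross(R[:,0],R[:,1])
    return np.array([p[0],p[1],z]),R
E
python3 - <<'E'
from h import *
print(POST,STOP)
ds=np.load("pics/side0_d.npy");dt=np.load("pics/top0_d.npy")
for n,d in(("side",ds),("top",dt)):
    W=deproj(n,d)[d>0];r=np.hypot(W[:,0],W[:,1])
    for a0 in range(-80,40,10):
        az=np.degrees(np.arctan2(W[:,1],W[:,0]))
        m=(az>a0)&(az<a0+10)&(r>.4)&(r<.8)&(W[:,2]<.6)
        if m.any(): print(n,a0,W[m][:,2].max().round(3),W[m][W[m][:,2].argmax()].round(3))
for th,w,z in((TH0,.05,.25),(TH0,.05,.013),(TH0,.01,.013),(0.0767,.01,.013)):
    p,R=pushpose(th,w,z=z);print(p,np.linalg.det(R),R[:,2],solver.inverse_kinematics(p,R))
E
```

```text
[0.6883303  0.08191617] [0.50210714 0.02548093]
side -80 0.419 [ 0.198 -0.583  0.419]
side -70 0.419 [ 0.219 -0.597  0.419]
side -60 0.014 [ 0.351 -0.42   0.014]
side -50 0.113 [ 0.404 -0.408  0.113]
side -40 0.094 [ 0.539 -0.434  0.094]
side -30 0.018 [ 0.625 -0.353  0.018]
side -20 0.018 [ 0.618 -0.136  0.018]
side -10 0.03 [ 0.502 -0.009  0.03 ]
side 0 0.035 [0.681 0.087 0.035]
side 10 0.122 [0.688 0.194 0.122]
side 20 0.071 [0.613 0.338 0.071]
side 30 0.071 [0.583 0.338 0.071]
top -60 0.005 [ 0.261 -0.389  0.005]
top -50 0.063 [ 0.386 -0.374  0.063]
top -40 0.021 [ 0.611 -0.38   0.021]
top -30 0.02 [ 0.627 -0.361  0.02 ]
top -20 0.019 [ 0.625 -0.133  0.019]
top -10 0.031 [ 0.507 -0.008  0.031]
top 0 0.035 [0.497 0.023 0.035]
top 10 0.123 [0.687 0.197 0.123]
top 20 0.073 [0.607 0.335 0.073]
top 30 0.072 [0.606 0.384 0.072]
[0.55351864 0.20202103 0.25      ] 1.0 [ 0.88091701 -0.47327076  0.        ] [ 0.34141825  0.52250095 -1.04130877  1.63734295  0.47001027  1.25651584
 -1.28415798]
[0.55351864 0.20202103 0.013     ] 1.0 [ 0.88091701 -0.47327076  0.        ] [ 0.16466094  0.75715214 -0.78227919  1.82837293  0.69667507  0.85494277
 -1.4559664 ]
[0.53458781 0.16678435 0.013     ] 1.0 [ 0.88091701 -0.47327076  0.        ] [ 0.2222665   0.7146079  -0.77447335  1.90088377  0.6834513   0.81212569
 -1.4178609 ]
[0.50457293 0.06980017 0.013     ] 1.0 [0.99706    0.07662482 0.        ] [ 0.27868634  0.58220367 -0.5980055   2.02954022  0.51448692  0.68039262
 -0.57591528]
```

Nothing in the travel path stands above 0.125 m, so I'll lift, shut the fingers, travel, and lower to the left of the toe.

```bash
sed -i 's/s=-0.195/s=-0.203/' h.py; python3 - <<'E'
from h import *
s=env.sense();env.movel(s['ee_pos']+[0,0,.07],rate=.2)
effector.grasp(10)
p,R=pushpose(TH0,.032,z=.2)
env.reach(p,R);s=env.sense();print(s['t'],s['ee_pos'],p,s['wrist_force'],s['gripper_width'],s['joint_positions'])
p[2]=.06;env.movel(p,R,rate=.12)
pic,d=viewer.read_camera("wrist");cv2.imwrite("pics/wrist1.png",pic[:,:,::-1])
pic,d=viewer.read_camera("side");cv2.imwrite("pics/side1.png",pic[:,:,::-1])
s=env.sense();print(s['t'],s['ee_pos'],p,s['wrist_force'])
for i in range(4):
    env.pause(.1);print(env.sense()['wrist_force'])
print(viewer.camera_info("wrist"))
E
```

```text
6.0333 [0.53835552 0.18903417 0.1998524 ] [0.53795243 0.18995069 0.2       ] [0.14494178 0.20650472 0.08839423] 0.00032900152940872084 [ 0.37309342  0.54943036 -1.04781761  1.73902031  0.51645169  1.15971453
 -1.32114429]
7.45 [0.53849304 0.19011031 0.06075981] [0.53795243 0.18995069 0.06      ] [-0.63393235 -0.16253424  0.29412298]
[-0.26015783 -0.30589622  0.34387455]
[-0.2536737   0.39337824 -0.47342928]
[ 0.84787369 -0.09960271 -0.04144399]
[0.12843221 0.08452238 0.48402958]
{'intrinsics': array([[291.36950124,   0.        , 274.92814464],
       [  0.        , 291.36950124, 211.59273437],
       [  0.        ,   0.        ,   1.        ]]), 'T_tool_cam': array([[-3.57343840e-04, -9.69749339e-01, -2.44102627e-01,
        -6.82075023e-02],
       [ 2.66157159e-04,  2.44102542e-01, -9.69749389e-01,
        -1.98921434e-01],
       [ 9.99999901e-01, -4.11503632e-04,  1.70877189e-04,
         3.30037921e-04],
       [ 0.00000000e+00,  0.00000000e+00,  0.00000000e+00,
         1.00000000e+00]])}
```

```bash
python3 -c "
import cv2,numpy as np
a=cv2.imread('pics/wrist1.png');b=cv2.imread('pics/side1.png')[120:320,180:420]
b=cv2.resize(b,(560,466));cv2.imwrite('pics/side1c.png',b)"
```

```text
(no output)
```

View pics/wrist1.png

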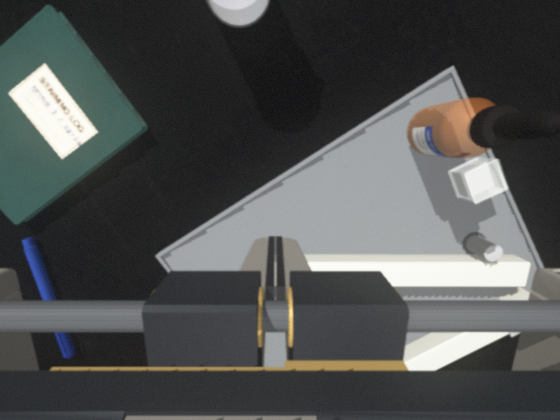

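View pics/side1c.png

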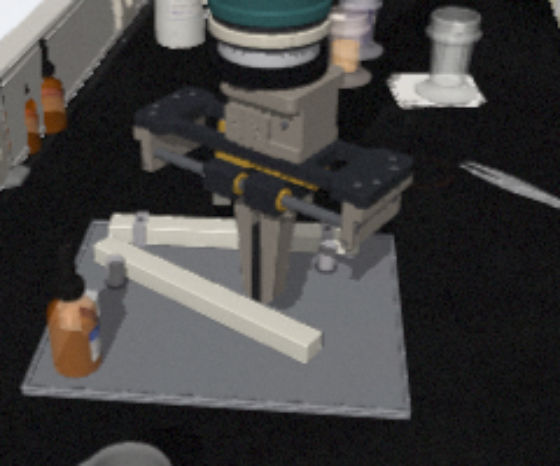

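The wrist view shows the fingertips at (275,240), just left (upper side in the image) of the rail at about (420,270). The post is at (485,247), and the bottle at (450,130) is well clear. I'll lower and begin the swing.

```bash
cat >> h.py <<'E'
def fpush(R):
    f=np.array(env.sense()['wrist_force']);return -f@R[:,0]  # >0: rail resists
def step(th,w,rate=.04):
    p,R=pushpose(th,w);env.movel(p,R,rate=rate);return fpush(R)
E
python3 - <<'E'
from h import *
p,R=pushpose(TH0,.032);env.movel(p,R,rate=.08);s=env.sense();print(s['t'],s['ee_pos'],s['wrist_force'])
for w in (.024,.018,.014,.010):print(w,round(step(TH0,w),2))
th=TH0
for i in range(4):
    th+=.02;print(round(th,3),round(step(th,.010),2))
s=env.sense();print(s['t'],s['ee_pos'],s['wrist_force'])
p,d=viewer.read_camera("top");cv2.imwrite("pics/top2.png",cv2.resize(p[110:320,160:360][:,:,::-1],None,fx=2.8,fy=2.8))
for b in bars(p,d)[:3]:print(b['c'],b['size'],b['yaw'],b['n'])
E
```

```text
8.5833 [0.53799413 0.19030803 0.01301941] [ 0.11609453  0.07993501 -0.24648047]
0.024 -0.12
0.018 -0.34
0.014 0.38
0.01 -0.22
-0.473 0.6
-0.453 0.88
-0.433 -0.72
-0.413 -0.83
10.7333 [0.51985795 0.15779236 0.01295145] [-0.56654549 -0.65516803  0.73086204]
[0.93792407 0.23186047] [4.044932842254639, 162.9110870361328] 1.5665628 342
[ 0.93839697 -0.00675104] [3.8741748332977295, 219.2353057861328] -1.5700698 440
[0.62658551 0.08937894] [24.352691650390625, 195.57769775390625] -0.4942088 1235
```

View pics/top2.png

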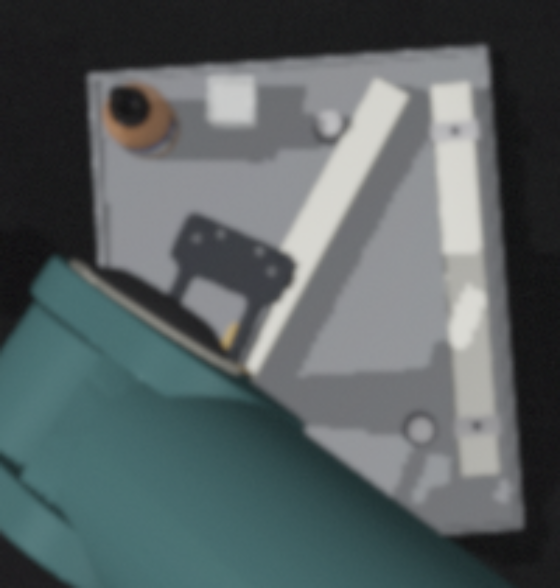

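The rail has not moved (yaw still -0.494), although by my numbers the tip should be touching it. I'll look before going on.

```bash
python3 - <<'E'
from h import *
s=env.sense();print(s['t'],s['ee_pos'],s['tcp_rot'],s['wrist_force'])
p,d=viewer.read_camera("side");cv2.imwrite("pics/side3.png",cv2.resize(p[190:310,190:370][:,:,::-1],None,fx=4,fy=4,interpolation=cv2.INTER_CUBIC))
tp=s['ee_pos'];print(proj("side",tp),(proj("side",tp)-[190,190])*4)
p,d=viewer.read_camera("wrist");cv2.imwrite("pics/wrist3.png",p[:,:,::-1])
E
```

```text
10.7833 [0.51994823 0.15794956 0.01299862] [[-4.01939514e-01  4.93429636e-05  9.15666219e-01]
 [-9.15666214e-01  1.00343868e-04 -4.01939517e-01]
 [-1.11714377e-04 -9.99999994e-01  4.84951911e-06]] [-0.38281243  0.3591308  -0.42009363]
[[303.96916351 270.0727574 ]] [[455.87665405 320.2910296 ]]
```

View pics/side3.png

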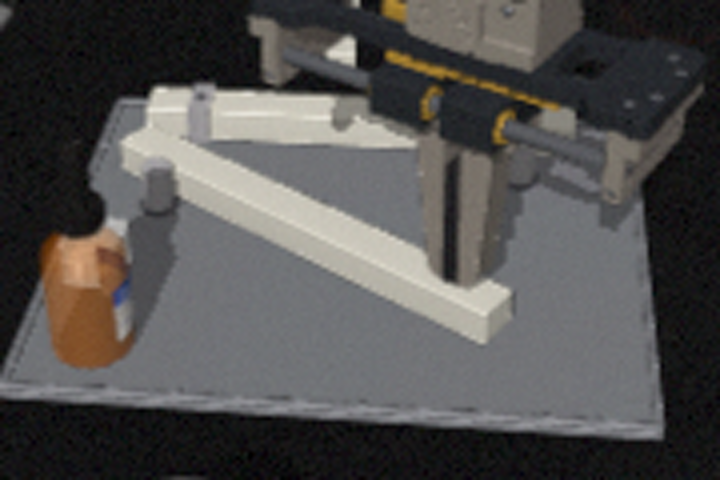

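View pics/wrist3.png

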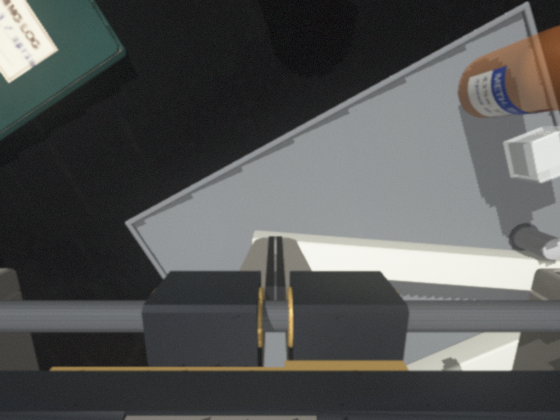

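```bash
python3 - <<'E'
from h import *
p,d=viewer.read_camera("side");W=deproj("side",d)
for v in range(252,280,2):
    print(v,[tuple((W[v,u]*1000).round().astype(int)) if d[v,u] else None for u in (298,300,303,306,309)])
print(proj("side",[0.53849304,0.19011031,0.06075981]))
p,d=viewer.read_camera("wrist");c=viewer.camera_info("wrist")
K=c['intrinsics'];T=c['T_tool_cam'];s=env.sense()
for v in range(228,262,3):
    r=[]
    for u in (262,268,275,282,295,320):
        z=d[v,u];q=T@np.array([(u-K[0,2])/K[0,0]*z,-(v-K[1,2])/K[1,1]*z,-z,1])
        r.append(tuple(((s['ee_pos']+s['tcp_rot']@q[:3])*1000).round().astype(int)))
    print(v,r)
E
```

```text
252 [(np.int64(532), np.int64(163), np.int64(58)), (np.int64(528), np.int64(166), np.int64(61)), (np.int64(522), np.int64(168), np.int64(63)), (np.int64(517), np.int64(168), np.int64(64)), (np.int64(511), np.int64(172), np.int64(67))]
254 [(np.int64(531), np.int64(164), np.int64(54)), (np.int64(528), np.int64(164), np.int64(55)), (np.int64(522), np.int64(169), np.int64(59)), (np.int64(516), np.int64(170), np.int64(61)), (np.int64(511), np.int64(173), np.int64(64))]
256 [(np.int64(531), np.int64(163), np.int64(49)), (np.int64(528), np.int64(163), np.int64(50)), (np.int64(522), np.int64(169), np.int64(55)), (np.int64(516), np.int64(170), np.int64(56)), (np.int64(511), np.int64(171), np.int64(57))]
258 [(np.int64(534), np.int64(141), np.int64(27)), (np.int64(527), np.int64(165), np.int64(46)), (np.int64(522), np.int64(169), np.int64(50)), (np.int64(516), np.int64(171), np.int64(53)), (np.int64(510), np.int64(172), np.int64(54))]
260 [(np.int64(533), np.int64(145), np.int64(25)), (np.int64(529), np.int64(147), np.int64(27)), (np.int64(521), np.int64(169), np.int64(45)), (np.int64(516), n
[... 4859 characters left out ...]
 (np.int64(528), np.int64(166), np.int64(73)), (np.int64(534), np.int64(163), np.int64(72)), (np.int64(545), np.int64(137), np.int64(26))]
258 [(np.int64(519), np.int64(170), np.int64(77)), (np.int64(521), np.int64(169), np.int64(77)), (np.int64(524), np.int64(167), np.int64(76)), (np.int64(528), np.int64(166), np.int64(76)), (np.int64(534), np.int64(163), np.int64(77)), (np.int64(544), np.int64(134), np.int64(25))]
261 [(np.int64(519), np.int64(170), np.int64(80)), (np.int64(521), np.int64(168), np.int64(79)), (np.int64(524), np.int64(167), np.int64(80)), (np.int64(527), np.int64(166), np.int64(80)), (np.int64(533), np.int64(164), np.int64(81)), (np.int64(543), np.int64(133), np.int64(27))]
```

Both cameras put the real fingertips at z of about 0.044, not the reported 0.013. The shut tips end about 30 mm above the reported TCP, so they passed over the rail (top 0.026) without touching. In the side crop the rail's whole front face is visible below the tip at (455,285). I'll back off, lower under a force guard, and check the tip height from the depth.

```bash
cat >> h.py <<'E'
def tipz():
    c=viewer.camera_info("wrist");K=c['intrinsics'];T=c['T_tool_cam'];s=env.sense()
    p,d=viewer.read_camera("wrist")
    v,u=np.mgrid[225:262,255:296];z=d[225:262,255:296]
    q=np.stack([(u-K[0,2])/K[0,0]*z,-(v-K[1,2])/K[1,1]*z,-z],-1)@T[:3,:3].T+T[:3,3]
    m=(z>0)&(abs(q[...,0])<.014)&(abs(q[...,2])<.012)&(q[...,1]>-.06)&(q[...,1]<.02)
    # left face: points within 3 mm of x=-10.5 mm
    m&=abs(q[...,0]+.0105)<.004
    return np.percentile(q[...,1][m],[95,99,100]) if m.sum()>5 else None
E
python3 - <<'E'
from h import *
print('tip y tool',tipz())
p,R=pushpose(TH0,.032);env.movel(p,R,rate=.1)
for z in (0.003,-.006,-.012):
    p[2]=z;env.movel(p,R,rate=.04);f=env.sense()['wrist_force'];print(z,f,env.sense()['ee_pos'])
    if abs(f[2])>4: print("STOP");break
print(env.sense()['t'],'tip y tool',tipz())
p,d=viewer.read_camera("side");cv2.imwrite("pics/side4.png",cv2.resize(p[190:310,190:370][:,:,::-1],None,fx=4,fy=4,interpolation=cv2.INTER_CUBIC))
W=deproj("side",d)
for v in range(260,290,2):
    print(v,[(W[v,u]*1000).round().astype(int).tolist() for u in (292,295,298,302)])
E
```

```text
tip y tool [-0.03123348 -0.02965302 -0.02792748]
0.003 [-0.09300725  0.64934899 -0.36429442] [0.53764015 0.18950308 0.00259114]
-0.006 [ 0.34237141 -0.25765801  0.05424999] [ 0.53770511  0.18991203 -0.00633065]
-0.012 [ 0.30161015  1.12252982 -0.24248542] [ 0.53776564  0.1898852  -0.0122813 ]
12.625 tip y tool [-0.01712801 -0.01668209 -0.01593298]
260 [[537, 202, 69], [532, 205, 73], [526, 207, 75], [521, 194, 65]]
262 [[537, 201, 64], [532, 204, 67], [526, 207, 70], [521, 194, 61]]
264 [[537, 201, 60], [532, 204, 63], [526, 208, 66], [521, 194, 56]]
266 [[537, 201, 55], [532, 203, 58], [526, 204, 59], [521, 192, 50]]
268 [[537, 199, 49], [532, 204, 54], [526, 203, 54], [521, 190, 44]]
270 [[537, 200, 46], [531, 205, 50], [526, 202, 48], [521, 190, 39]]
272 [[537, 201, 42], [531, 205, 46], [526, 201, 43], [524, 156, 6]]
274 [[537, 201, 37], [531, 203, 40], [526, 199, 37], [523, 161, 5]]
276 [[537, 200, 32], [531, 204, 36], [526, 200, 33], [522, 168, 7]]
278 [[537, 200, 27], [531, 202, 30], [527, 197, 26], [522, 175, 8]]
280 [[537, 201, 23], [531, 204, 27], [528, 180, 6], [521, 179, 6]]
282 [[537, 201, 19], [533, 188, 7], [528, 185, 6], [520, 185, 7]]
284 [[538, 194, 7], [532, 192, 7], [527, 190, 6], [520, 190, 6]]
286 [[537, 199, 7], [531, 198, 7], [526, 196, 6], [519, 195, 6]]
288 [[536, 203, 6], [531, 204, 7], [525, 202, 7], [518, 201, 7]]
```

View pics/side4.png

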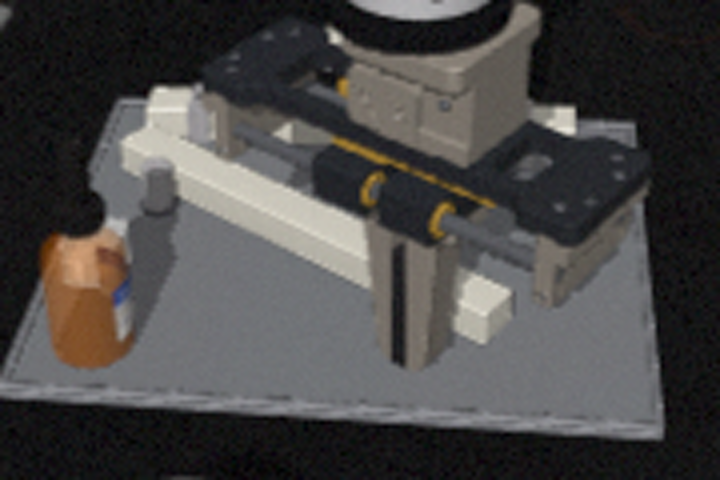

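The finger now stands beside the rail's left face in the side crop, at about (410,360), with its tip at z of about 0.018. I'll check the clearance under the gripper's end blocks, lower 4 mm more, and push.

```bash
sed -i 's/z=0.013)/z=-0.016)/' h.py; python3 - <<'E'
from h import *
p,d=viewer.read_camera("side");W=deproj("side",d)
for u in (326,328,330,247,250,253):
    col=W[215:275,u];
    print(u,[(215+i,(col[i]*1000).round().astype(int).tolist()) for i in range(0,60,3) if col[i,2]>.04][-3:])
p,R=pushpose(TH0,.032);env.movel(p,R,rate=.04);print(env.sense()['wrist_force'])
for w in (.024,.018,.015):print(w,round(step(TH0,w),2))
th=TH0
for i in range(5):
    th+=.012;f=step(th,.0125,.03);print(round(th,3),round(f,2))
    if f>7: print("STOP");break
s=env.sense();print(s['t'],s['ee_pos'],s['wrist_force'])
p,d=viewer.read_camera("top");cv2.imwrite("pics/top5.png",cv2.resize(p[110:320,160:360][:,:,::-1],None,fx=2.8,fy=2.8))
for b in bars(p,d):
    if b['c'][0]<.8: print(b['c'],b['size'],b['yaw'],b['n'])
E
```

```text
326 [(260, [478, 257, 120]), (263, [478, 258, 115]), (266, [477, 257, 108])]
328 [(260, [475, 257, 120]), (263, [475, 256, 114]), (266, [474, 256, 108])]
330 [(257, [472, 252, 123]), (260, [472, 251, 116]), (263, [472, 250, 110])]
247 [(224, [620, 179, 120]), (227, [621, 178, 113]), (230, [621, 178, 106])]
250 [(221, [616, 175, 124]), (224, [615, 178, 120]), (227, [617, 174, 111])]
253 [(218, [613, 165, 124]), (221, [613, 165, 118]), (224, [609, 180, 122])]
[ 0.59103642  0.07470016 -0.0145457 ]
0.024 -0.18
0.018 0.49
0.015 -0.79
-0.481 -0.13
-0.469 0.42
-0.457 0.37
-0.445 0.69
-0.433 0.65
15.2333 [ 0.52263853  0.16318652 -0.01602471] [0.28509041 0.58731185 1.12383988]
[0.62579456 0.0881021 ] [24.3145809173584, 195.86557006835938] -0.453135 1395
[6.10964966e-01 2.82371521e-04] [26.50569725036621, 206.882568359375] 0.06694472 1637
[ 0.63227582 -0.16792178] [17.381366729736328, 180.28956604003906] -1.4338192 889
[ 0.38314938 -0.37999298] [36.25863265991211, 77.63995361328125] -0.0313859 622
```

View pics/top5.png

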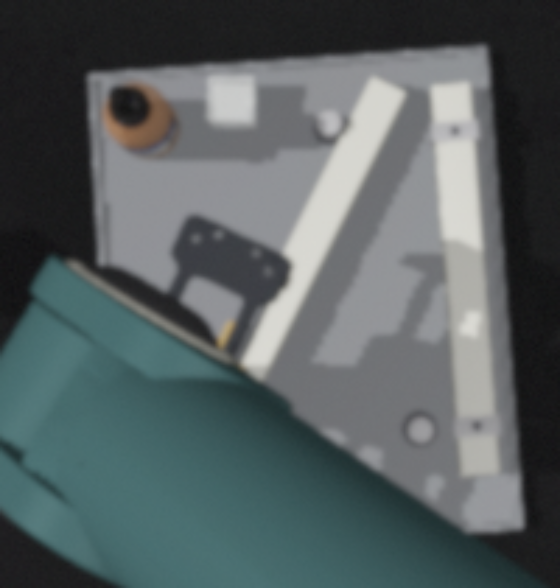

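The rail is swinging: its yaw is now -0.453 and the force about 0.7 N. I'll continue in guarded steps.

```bash
python3 - <<'E'
from h import *
th=-.433
while th<-.08:
    th+=.025;f=step(th,.0125,.04)
    print(round(th,3),round(f,2),end=' | ')
    if f>6: print("STOP");break
s=env.sense();print(s['t'],s['ee_pos'],s['wrist_force'])
p,d=viewer.read_camera("top");cv2.imwrite("pics/top6.png",cv2.resize(p[110:320,160:360][:,:,::-1],None,fx=2.8,fy=2.8))
for b in bars(p,d):
    if b['c'][0]<.8 and b['c'][1]>-.05: print(b['c'],b['size'],b['yaw'],b['n'])
E
```

```text
-0.408 -0.26 | -0.383 -0.14 | -0.358 0.11 | -0.333 -0.06 | -0.308 1.02 | -0.283 0.76 | -0.258 0.72 | -0.233 -0.78 | -0.208 -0.23 | -0.183 -0.39 | -0.158 -0.32 | -0.133 -0.17 | -0.108 0.24 | -0.083 0.31 | -0.058 0.57 | 19.2833 [ 0.49875418  0.09722951 -0.01604342] [ 0.22283795  0.55407299 -0.36096911]
[0.62972473 0.06602459] [24.088247299194336, 179.13771057128906] -0.07035422 1136
[6.10871277e-01 3.61534119e-04] [26.659732818603516, 206.70848083496094] 0.068395734 1685
```

View pics/top6.png

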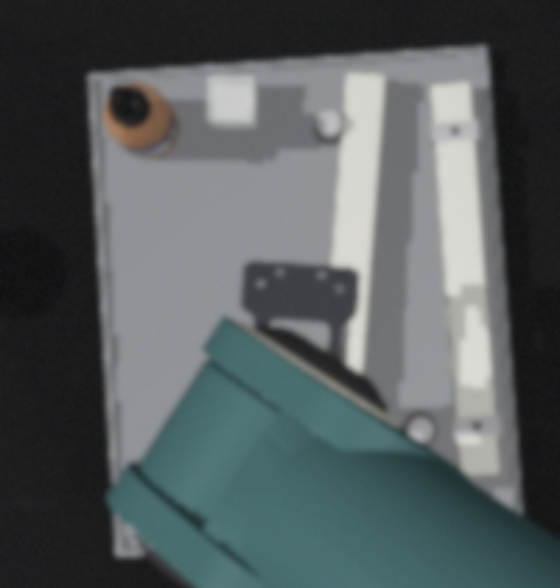

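Yaw is now -0.070, with the heel bearing on the post (crop pixel (330,125)). About 0.13 rad remains.

```bash
python3 - <<'E'
from h import *
th=-.058
while th<.045:
    th+=.02;f=step(th,.0125,.03)
    print(round(th,3),round(f,2),end=' | ')
    if f>5: print("STOP");break
s=env.sense();print(s['t'],s['ee_pos'],s['wrist_force'])
p,d=viewer.read_camera("top");cv2.imwrite("pics/top7.png",cv2.resize(p[110:320,160:360][:,:,::-1],None,fx=2.8,fy=2.8))
for b in bars(p,d):
    if b['c'][0]<.8 and b['c'][1]>-.05: print(b['c'],w2b(b['c']),b['size'],b['yaw'],b['n'])
E
```

```text
-0.038 0.05 | -0.018 0.68 | 0.002 -0.29 | 0.022 0.77 | 0.042 0.02 | 0.062 0.29 | 20.9833 [ 0.49645073  0.07428434 -0.01604948] [-0.72981812  0.24334657  0.43903154]
[0.65959204 0.06672723] [ 0.07518239 -0.03694222] [36.49955749511719, 121.7841796875] 0.05085981 1021
[6.10987061e-01 3.03001404e-04] [ 0.02163056 -0.09944681] [26.61640167236328, 206.9261016845703] 0.06758273 1719
```

View pics/top7.png

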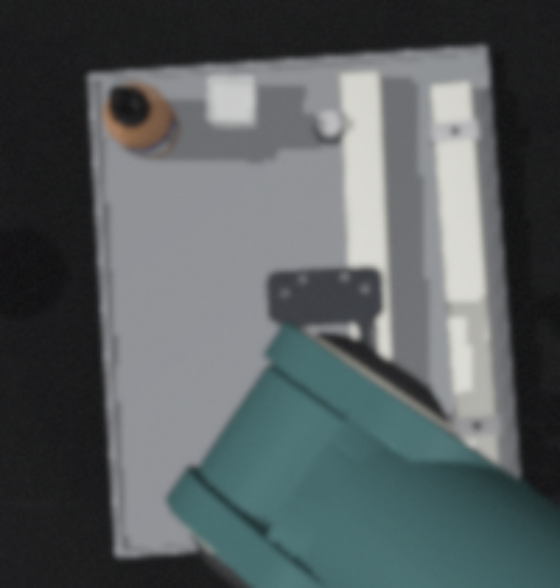

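Yaw is about 0.05, and from the finger position the toe is at board y of about -39 mm. I'll push 3.5 mm more in two guarded steps, then withdraw and look at the whole rail.

```bash
python3 - <<'E'
from h import *
th=.062
for th in (.071,.080):
    f=step(th,.0125,.02);print(th,round(f,2))
    if f>4: print("STOP");break
s=env.sense();print(w2b(s['ee_pos']))
p,R=pushpose(th,.035);env.movel(p,R,rate=.08)
p[2]=.12;env.movel(p,R,rate=.15)
p+= [-.05,.13,.1];env.movel(p,R,rate=.2)
s=env.sense();print(s['t'],s['ee_pos'],s['wrist_force'])
p,d=viewer.read_camera("top");cv2.imwrite("pics/top8.png",cv2.resize(p[110:320,160:360][:,:,::-1],None,fx=2.8,fy=2.8));np.save("pics/top8_d.npy",d);cv2.imwrite("pics/top8f.png",p[:,:,::-1])
for b in bars(p,d):
    if b['c'][0]<.8 and b['c'][1]>-.05: print(b['c'],w2b(b['c']),b['size'],b['yaw'],b['n'])
E
```

```text
0.071 0.38
0.08 0.58
[-0.0872117  -0.02017861]
24.0333 [0.44473957 0.22213926 0.21911076] [ 0.08141496  0.22439827 -0.93108997]
[0.60065302 0.0623096 ] [ 0.01607814 -0.03683066] [36.55544662475586, 239.94947814941406] 0.06662142 2014
[ 0.59450293 -0.00161121] [ 0.00504822 -0.1000923 ] [26.496320724487305, 239.983154296875] 0.0764761 2017
```

View pics/top8.png

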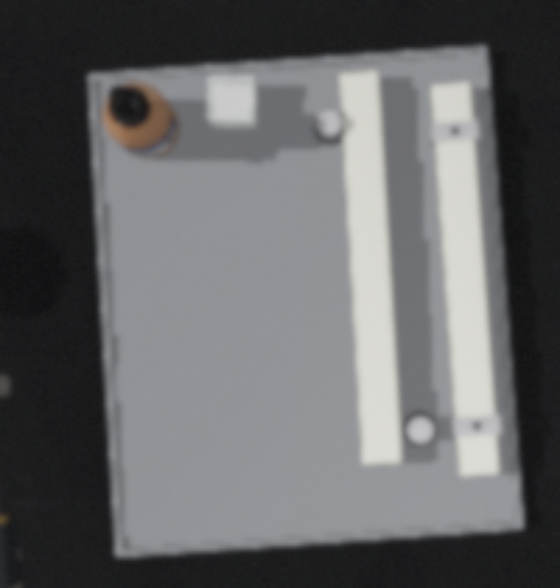

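The picture shows the rail nearly parallel, just short of the peg at (420,430). The fitted box is too wide because the post got merged in, so I'll refit without it.

```bash
python3 - <<'E'
from h import *
p=cv2.imread("pics/top8f.png");d=np.load("pics/top8_d.npy");W=deproj("top",d)
B=(W[...,:2]-BO)@Rb
for lo,hi in((-.063,-.028),(-.12,-.08)):
    m=(p.min(2)>150)&(W[...,2]>.015)&(W[...,2]<.03)&(B[...,1]>lo)&(B[...,1]<hi)&(B[...,0]>-.13)&(B[...,0]<.15)
    m&=~(np.linalg.norm(W[...,:2]-POST,axis=-1)<.011)&~(np.linalg.norm(W[...,:2]-STOP,axis=-1)<.011)
    q=B[m];x=q[:,0]
    bins=np.arange(-.1,.14,.01);mid=[];
    for a in bins:
        k=q[(x>a)&(x<a+.01),1]
        if abs(a-.1)<.015 or len(k)<10: continue
        mid.append((a+.005,(k.min()+k.max())/2,k.max()-k.min()))
    mid=np.array(mid);c=np.polyfit(mid[:,0],mid[:,1],1)
    print("x range",x.min(),x.max(),"angle",c[0],"width",np.median(mid[:,2]))
    h=x.max()-.02;print("heel",h,np.polyval(c,h),"toe",x.min(),np.polyval(c,x.min()))
E
```

```text
x range -0.10388848242091113 0.13602511036856568 angle -0.010859647603331796 width 0.022852353637443618
heel 0.11602511036856568 -0.04420530702770287 toe -0.10388848242091113 -0.04181712290682654
x range -0.11494279296800804 0.1250397844972539 angle 0.0008956956447880289 width 0.0237577904213669
heel 0.10503978449725389 -0.09983578740810435 toe -0.11494279296800804 -0.10003282484466923
```

The refit gives an angle of -0.011 rad, toe y -41.8 mm, heel y -44.2 mm and heel-to-post about 23 mm. All of these are well inside the limits. I'll open the gripper in free air, look once more, and hand in.

```bash
python3 - <<'E'
from h import *
effector.release()
p,d=viewer.read_camera("side");cv2.imwrite("pics/side9.png",p[:,:,::-1])
W=deproj("side",d)
print([ (k,tip_of("side",k)[:2]) for k in("dropper_1","coverslip_box")])
s=env.sense();print(s['t'],s['wrist_force'])
E
```

```text
[('dropper_1', [{'at': [0.6887, 0.1934, 0.0074], 'score': 0.81}]), ('coverslip_box', [{'at': [0.701, 0.1402, 0.0028], 'score': 0.45}])]
25.6083 [0.04313997 0.58811131 0.16077676]
```

View pics/side9.png

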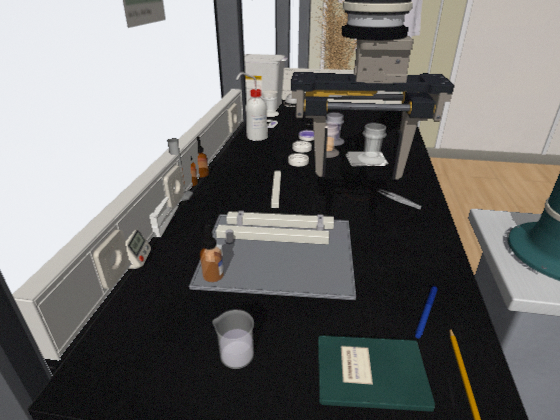

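The side view shows the rail flat at (272,235), parallel to the fixed rail at (280,220). The bottle at (211,262) and the box have not moved, and the gripper hangs clear.

```bash
python3 -c "
from station import *
print(workorder.finish_job(), env.sense()['t'])"
```

```text
the job is handed in; nothing more can be done
the job is handed in; nothing more can be done
```

I swung the loose rail's toe to the right with the shut fingers, its heel pivoting on the post, and stopped just short of the peg. I then withdrew, opened the gripper in free air and handed in about 26 s after the start.

| Check from the last top picture | Measured | Limit |
|---|---|---|
| Angle to the fixed rail | about -0.011 rad | 0.055 rad |
| Toe, board y | -41.8 mm | -57 to -34 mm |
| Heel, board y | -44.2 mm | -55 to -35 mm |
| Heel to post | about 23 mm | 40 mm |

- **Force:** the highest push I read was about 1 N, against the 15 N limit. I only read it at the end of each short step, and the sensor noise is about as large.
- **Bystanders:** the dropper bottle and coverslip box were within 3 mm of their starting positions, which is within the networks' accuracy.
- **Tip height disagreed:** on the first try the rail did not move. Both cameras showed the shut fingertips ending about 30 mm above the reported TCP, so they had passed over the rail without touching it. I corrected the height by that amount and lowered again with force checks.
- **First final fit was wrong:** the automatic fit of the rail merged in the post and came out too wide, so I refitted it without the post. The figures above come from that refit.

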